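# Find the rattling gouge case and hold it out

### The arm

A 6-joint arm with a two-finger parallel gripper is mounted at the origin on the work surface. World frame = base frame: x ahead of the robot, y to its left, z up, the work surface at z = 0. Lengths are in m, angles in degrees, forces in N, time in s.
With the tool pointing down it reaches from about 0.25 to 0.725 m from the base axis. Payload 9.7 kg.
Tool frame: the origin (TCP) lies at the centre of the arm's flange, where the gripper is bolted on; the fingertips stand 173 mm ahead of it and the grasp point (between the pads) lies bot.grip_depth ahead of it (bot.grip_depth is the distance from the TCP to the grasp point, in m); z points along the fingers, y is the direction in which the jaws open and shut (so a half turn about z gives the same grasp; the last joint's range is limited). The gripper opens to 85 mm and grips with 20 to 120 N. Pads are 22 mm wide; open, the fingers measure 114 mm over their backs; the gripper's body (76 mm by 85 mm) begins 54 mm behind the grasp point. The pads swing forward as they close: fully open they stand 13 mm farther back than shut.
Start: joints at [-64.4, 4.979, 10.078, 95.1, 0, 90], TCP at [0.238, -0.496, 0.405] pointing down, gripper open.
Joint ranges: [-179.16, 179.16], [-48.56, 103.87], [-65.8, 70.77], [-126.05, 130.52], [-82.76, 87.17], [-180, 180]. Speed limits (degrees/s): [127.2, 127.2, 147.25, 180, 180, 180].

### API

Orientations are given as [roll, pitch, yaw] about the fixed x, y, z axes, in that order (R = Rz(yaw) Ry(pitch) Rx(roll)).
In Python, from workcell import status, viewer, bot gives the robot as it stands. The module is installed in compiled form; this text tells all that it offers.
- The arm moves only by the tool move_arm, never from a script. Its argument "commands" is a list of rows, each an object with "claw": the gripper's target within -1 to 1 (fully open at 1, half-way at 0, shut at -1); "travel": the shift along the tool's x, y, z in cm, a list of three; "turn": the turn about the tool's z in degrees. A call has 1 to 5 rows; each row shifts and turns the commanded pose from where the row before left it, along the tool's axes as they then stand; what a row does not reach is not made up. A row lasts 1/12 s, in which the tool goes at most 41.7 mm and 7.16 degrees, less where a joint would pass 70% of its speed; a pose out of reach is approached as far as the arm can. A call is refused whole if a number of a shift passes 4.17 or a number of a turn 7.16, either way. A call with a gripper value outside its range is refused whole. The fingers move at their own pace and stop on an object; "squeeze" is the grip in N (left out, the last holds). Time passes only in rows, so rows that do not move let the fingers close. It gives the time, the measured TCP pose, the force and the opening at its end, in the units of the state.
- status.get_obs(): the state, without advancing time (a new reading comes with each control period).
- viewer.camera(name): name is "scene" or "top" or "wrist"; returns the picture (420x560x3 uint8, blue, green, red); there is no depth.
- viewer.camera_params(name): a dict with "camera_matrix" (3x3 intrinsics, pixels), "xyz" and "rotation" of the camera in the world. Camera axes: x right, y up, looking along -z (the intrinsics and any distortion apply to the point x, -y, -z); pixel columns grow to the right and rows downward; lengths in m; the calibration is good to about 2 mm. A picture is of the moment at which its call begins: read the wrist's pose just before it. camera_params takes no time and is no camera call; for the wrist camera it gives the pose at the moment of the call.
- bot.job_done(): hands the job in, once; it reports no verdict.
The state is a dict: "time": time; "q": joint angles; "qd": joint speeds; "joint_efforts": joint torques, N m; "ee_pos": TCP position; "tcp_rot": TCP orientation; "wrist_force": force on the tool from outside, world axes, zero at the start; "torque": the same for the moment, N m; "opening": finger opening in m.
Only numpy, scipy, OpenCV 4.12 (cv2) and the standard library are available. Lean on these libraries where they do the work, as an engineer would, in place of code of your own. Each camera call takes 0.05 s, during which the arm holds its last target.

### The job

One of the three closed wooden cases on the carving bench has something loose in it: lift and shake them to find out which one rattles, and put any silent one that you lifted back down flat where it stood. Then hold the rattling case out level, lid up, about a hand's breadth (100 mm) above the middle of the big carved printing block, and finish while still holding it there. Leave everything else on the bench alone.

Things in the scene. Friction and masses are not known exactly. Their poses are not given: they have to be found in the camera images.
- case_a_mid (a point): Left (+y) of three identical closed wooden cases, 150 mm long (its own x, roughly fore and aft), 50 wide (y), 46 high (z, lid up), two thin brass bands; 150 to 300 g when empty. This point is its centre, 23 mm above the bench. One case of the three, any, hides a loose 150 g steel ball, 33 mm across; nothing moves in the others, and they look the same.
- case_b_mid (a point): Middle of three identical closed wooden cases, 150 mm long (its own x, roughly fore and aft), 50 wide (y), 46 high (z, lid up), two thin brass bands; 150 to 300 g when empty. This point is its centre, 23 mm above the bench. The ball, in whichever case it is, can roll about 54 mm either way from the centre along the length; it rolls to the lower end when the case is tilted, shifting the balance.
- case_c_mid (a point): Right (-y) of three identical closed wooden cases, 150 mm long (its own x, roughly fore and aft), 50 wide (y), 46 high (z, lid up), two thin brass bands; 150 to 300 g when empty. This point is its centre, 23 mm above the bench. Take it across its width, at the centre; the fingers have room on both sides.
- block_top (a point): Centre of the top face of the big carved printing block, a fixed pale wooden board with dark carved relief, 130 mm deep (its own x) x 240 mm wide (its own y) x 25 mm high, lying on the bench beyond the cases; its own z points up.
- gouge_1: Not to be disturbed: small carving gouge lying flat, 145 mm long, 16 mm high, between two of the cases; origin at the joint of handle and blade, underside.
- gouge_2: Not to be disturbed: like gouge_1 but 130 mm long, between the other two cases.
- bat: Not to be disturbed: wooden carver's bat lying flat, 255 mm long, 45 mm wide, 30 mm high; origin on its underside where the handle begins, its own x runs along it to the wide end.
- stone: Not to be disturbed: sharpening stone on a wooden base, 170 x 60 x 32 mm; origin at the centre of the underside.
- small_block: Not to be disturbed: small carved printing block, 150 x 110 x 22 mm; origin at the centre of the underside.
- mug: Not to be disturbed: white mug, 76 mm across, 80 mm high; origin at the centre of the underside.

How it is judged (in metres and radians):
On the way:
1. the rattling case is lifted clear of the bench and shaken: moved faster than 0.1 m/s or turned faster than 0.4 rad/s (((contact force between case_a_floor and anything else above 0.3 N and height (world z) of case_a_mid above 0.04 m and contact force between the fingers and case_a above 1 N and (linear speed of case_a above 0.1 m/s or angular speed of case_a above 0.4 rad/s)) or (contact force between case_b_floor and anything else above 0.3 N and height (world z) of case_b_mid above 0.04 m and contact force between the fingers and case_b above 1 N and (linear speed of case_b above 0.1 m/s or angular speed of case_b above 0.4 rad/s)) or (contact force between case_c_floor and anything else above 0.3 N and height (world z) of case_c_mid above 0.04 m and contact force between the fingers and case_c above 1 N and (linear speed of case_c above 0.1 m/s or angular speed of case_c above 0.4 rad/s)))).
At the end, for the whole second after the job is handed in: The case with the loose ball is gripped by the fingers and still, its centre within 50 mm horizontally of the printing block's centre, its underside 50 to 180 mm above the block's top, upright within 0.2 rad; the two silent cases stand flat and still on the bench within 60 mm of where they began (((contact force between case_a_floor and anything else above 0.3 N and contact force between the fingers and case_a above 1 N and horizontal distance between case_a_mid and block_top below 0.05 m and z of case_a_mid in the frame of block_top between 0.073 and 0.203 m and angle between case_a_mid's own z axis and vertical below 0.2 rad and height (world z) of case_a_mid above 0.09 m and linear speed of case_a below 0.04 m/s and distance of each of case_b_mid, case_c_mid from where it was at the start of the episode below 0.06 m and angle between each of case_b_mid, case_c_mid's own z axis and vertical below 0.12 rad and height (world z) of each of case_b_mid, case_c_mid below 0.03 m and linear speed of each of case_b, case_c below 0.02 m/s) or (contact force between case_b_floor and anything else above 0.3 N and contact force between the fingers and case_b above 1 N and horizontal distance between case_b_mid and block_top below 0.05 m and z of case_b_mid in the frame of block_top between 0.073 and 0.203 m and angle between case_b_mid's own z axis and vertical below 0.2 rad and height (world z) of case_b_mid above 0.09 m and linear speed of case_b below 0.04 m/s and distance of each of case_a_mid, case_c_mid from where it was at the start of the episode below 0.06 m and angle between each of case_a_mid, case_c_mid's own z axis and vertical below 0.12 rad and height (world z) of each of case_a_mid, case_c_mid below 0.03 m and linear speed of each of case_a, case_c below 0.02 m/s) or (contact force between case_c_floor and anything else above 0.3 N and contact force between the fingers and case_c above 1 N and horizontal distance between case_c_mid and block_top below 0.05 m and z of case_c_mid in the frame of block_top between 0.073 and 0.203 m and angle between case_c_mid's own z axis and vertical below 0.2 rad and height (world z) of case_c_mid above 0.09 m and linear speed of case_c below 0.04 m/s and distance of each of case_a_mid, case_b_mid from where it was at the start of the episode below 0.06 m and angle between each of case_a_mid, case_b_mid's own z axis and vertical below 0.12 rad and height (world z) of each of case_a_mid, case_b_mid below 0.03 m and linear speed of each of case_a, case_b below 0.02 m/s))); the arm keeps its last pose, push and grip.
It fails at once if another thing on the bench was moved by more than 30 mm (distance of any of gouge_1, gouge_2, bat, stone, small_block, mug from where it was at the start of the episode above 0.03 m).
It also fails if it takes over 72 s, if anything falls off the work surface, if the arm or the gripper's body presses on something with over 40 N, if the wrist force passes 120 N, or if a joint passes its speed limit or range.

## Working session

There is one attempt and no reset: what is moved stays moved. The work goes in short steps, Python scripts to look and compute and a tool call to move; the robot and the scene stay as the last step left them, time stands still between calls to the robot, and variables do not carry over. Pictures are saved under pics/ and viewed, and the job is handed in when it is done.

Besides the shell and the picture viewer there is one more tool, called after "Emit:" as a command line: name --argument value ..., lists and objects as JSON in quotes. move_arm: Moves the arm, as the interface text tells. Its arguments: {"type":"object","properties":{"commands":{"type":"array"},"squeeze":{"type":"number"}},"required":["commands"]}

```bash
mkdir -p pics
python3 - <<'E'
from workcell import status, viewer, bot
import cv2
for n in ["scene","top"]:
    cv2.imwrite(f"pics/{n}0.png",viewer.camera(n))
    p=viewer.camera_params(n);print(n,p)
print(status.get_obs(),bot.grip_depth)
E
```

```text
scene {'camera_matrix': array([[417.39664768,   0.        , 283.56269166],
       [  0.        , 417.39664768, 214.66805739],
       [  0.        ,   0.        ,   1.        ]]), 'xyz': array([1.41577003, 0.1962949 , 0.80214901]), 'rotation': array([ 50.95982667,  -0.75899921, 103.05464726])}
top {'camera_matrix': array([[470.69898516,   0.        , 282.42285745],
       [  0.        , 470.69898516, 211.4679361 ],
       [  0.        ,   0.        ,   1.        ]]), 'xyz': array([ 0.42731142, -0.02579231,  1.23292368]), 'rotation': array([  4.89450848,   1.57265671, -90.28421328])}
{'time': 0.1, 'q': array([-6.44010531e+01,  5.00720951e+00,  1.00374801e+01,  9.51004437e+01,
        1.85518852e-03,  9.00006696e+01]), 'qd': array([-0.01171157, -0.07159559,  0.11105163, -0.18734431,  0.03706515,
       -0.04770108]), 'joint_efforts': array([ 1.28001124e-03, -5.21561122e+01,  4.65653479e+01,  1.59993052e-02,
        3.85511578e-05, -1.79943314e-06]), 'ee_pos': array([ 0.23763694, -0.49600159,  0.40404738]), 'tcp_rot': array([-1.79929827e+02, -1.85436699e-03,  2.55982750e+01]), 'wrist_force': array([-0.28951034,  0.48334659,  0.75493321]), 'torque': array([-0.0271349 , -0.00773893,  0.00448638]), 'opening': 0.08540632009030703} 0.1547
```

View pics/scene0.png

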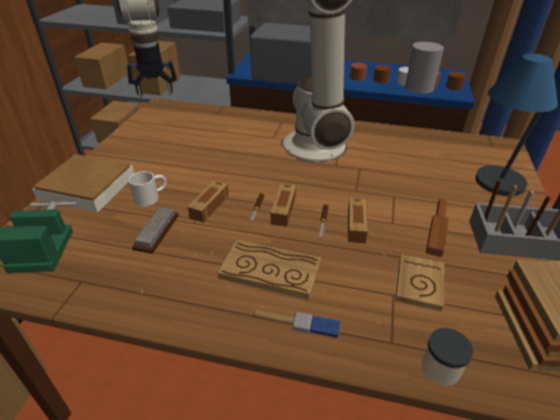

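View pics/top0.png

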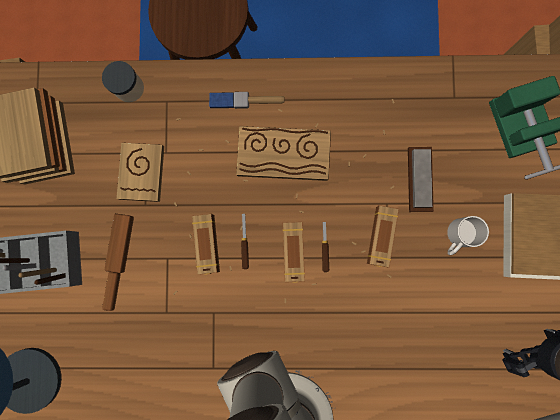

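The top view shows case A at about (204,243), B at (293,251), C at (383,236), the big block at (283,154), and the gouges at (245,242) and (325,246). I'll enlarge it to pick out the outlines.

Run:
```python
import cv2
im=cv2.imread("pics/top0.png")
c=im[195:290,180:410]
cv2.imwrite("pics/crop1.png",cv2.resize(c,None,fx=3.4,fy=3.4,interpolation=cv2.INTER_CUBIC))
hsv=cv2.cvtColor(im,cv2.COLOR_BGR2HSV)
for p in [(196,243),(204,243),(212,243),(190,290),(204,219),(283,130),(242,165),(225,243),(293,230),(375,240)]:
    print(p,hsv[p[1],p[0]])
```

```text
(196, 243) [ 17 119 176]
(204, 243) [ 13 160 121]
(212, 243) [ 16 119 169]
(190, 290) [ 14 140 157]
(204, 219) [ 16 120 138]
(283, 130) [ 10 177  59]
(242, 165) [ 17 119 124]
(225, 243) [ 14 142 124]
(293, 230) [ 19 166 171]
(375, 240) [ 17 121 177]
```

View pics/crop1.png

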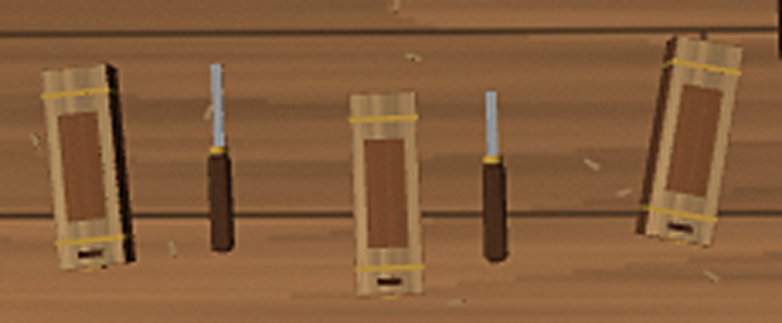

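```bash
cat > h.py <<'E'
import numpy as np, cv2
from scipy.spatial.transform import Rotation as R
def ray(P,u,v):
    K=P["camera_matrix"];M=R.from_euler("xyz",P["rotation"],degrees=True).as_matrix()
    d=np.array([(u-K[0,2])/K[0,0],-(v-K[1,2])/K[1,1],-1.]);return np.array(P["xyz"]),M@d
def onplane(P,u,v,z):
    o,d=ray(P,u,v);return o+d*(z-o[2])/d[2]
def proj(P,X):
    K=P["camera_matrix"];M=R.from_euler("xyz",P["rotation"],degrees=True).as_matrix()
    c=M.T@(np.array(X)-P["xyz"]);return np.array([K[0,2]+K[0,0]*c[0]/-c[2],K[1,2]+K[1,1]*c[1]/c[2]])
E
python3 - <<'E'
from h import *
from workcell import viewer
P=viewer.camera_params("top")
im=cv2.imread("pics/top0.png");hsv=cv2.cvtColor(im,cv2.COLOR_BGR2HSV)
m=cv2.inRange(hsv,(15,60,95),(30,255,255))
m1=cv2.inRange(hsv,(16,60,100),(30,255,255))
out=im.copy()
for name,(x0,y0,x1,y1),z in [("a",(186,205,226,285),.046),("b",(275,210,312,290),.046),("c",(362,195,405,275),.046),("block",(230,120,338,186),.025),("small",(112,138,168,206),.022)]:
    s=np.zeros_like(m1);s[y0:y1,x0:x1]=m1[y0:y1,x0:x1]
    s=cv2.morphologyEx(s,cv2.MORPH_OPEN,np.ones((2,2)))
    s=cv2.morphologyEx(s,cv2.MORPH_CLOSE,np.ones((3,3)))
    cs=max(cv2.findContours(s,cv2.RETR_EXTERNAL,cv2.CHAIN_APPROX_NONE)[0],key=cv2.contourArea)
    b=cv2.boxPoints(cv2.minAreaRect(cs))
    cv2.polylines(out,[np.round(b).astype(int)],True,(0,255,0),1)
    W=np.array([onplane(P,u,v,z) for u,v in b])
    # world rect
    e=[W[1]-W[0],W[2]-W[1]];L=[np.linalg.norm(W[0]-W[1])/2+np.linalg.norm(W[2]-W[3])/2,np.linalg.norm(W[1]-W[2])/2+np.linalg.norm(W[3]-W[0])/2]
    l=e[int(np.argmax(L))];yaw=np.degrees(np.arctan2(l[1],l[0]));yaw=(yaw+90)%180-90
    print(name,W.mean(0).round(4),np.round(sorted(L),4),"yaw long",round(yaw,1))
cv2.imwrite("pics/fit1.png",cv2.resize(out[110:290,100:420],None,fx=2.5,fy=2.5))
E
```

```text
a [0.4456 0.2078 0.046 ] [0.057  0.1484] yaw long 5.7
b [ 0.4241 -0.0224  0.046 ] [0.0504 0.1496] yaw long 2.1
c [ 0.4639 -0.2479  0.046 ] [0.056 0.146] yaw long -11.5
block [0.6834 0.0024 0.025 ] [0.1287 0.2397] yaw long 86.5
small [0.6376 0.3811 0.022 ] [0.1092 0.1507] yaw long -3.1
```

View pics/fit1.png

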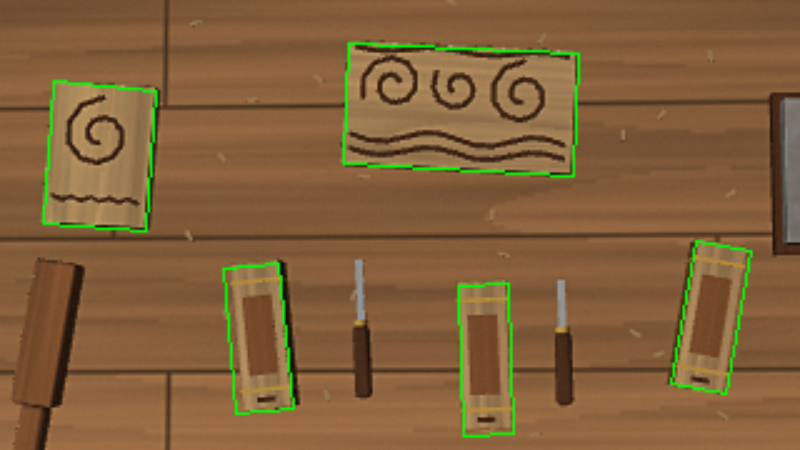

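Run:
```python
from h import *
from workcell import viewer
P=viewer.camera_params("top")
for n,q in dict(a=[(43,70),(107,65),(126,262),(63,269)],b=[(350,95),(415,93),(423,293),(357,295)],c=[(677,37),(742,46),(712,245),(647,236)]).items():
    W=np.array([onplane(P,(u+.5)/3.4-.5+180,(v+.5)/3.4-.5+195,.046) for u,v in q])
    l=W[0]+W[1]-W[2]-W[3]
    print(n,W.mean(0).round(4),"L",np.linalg.norm(l)/2,"W",np.linalg.norm(W[0]+W[3]-W[1]-W[2])/2,"yaw",np.degrees(np.arctan2(l[1],l[0])))
for n,q in dict(g1=[(217,65),(223,250)],g2=[(490,92),(495,262)]).items():
    print(n,[onplane(P,u/3.4+180,v/3.4+195,.01).round(3) for u,v in q])
```

```text
a [0.4494 0.2037 0.046 ] L 0.14788332906420015 W 0.047603639328221495 yaw 6.183985505696748
b [ 0.4279 -0.0204  0.046 ] L 0.1473152128667515 W 0.04840201086839072 yaw 1.7583346248090408
c [ 0.4657 -0.2478  0.046 ] L 0.14857901358926492 W 0.047984809020156484 yaw -9.841201052923413
g1 [array([0.526, 0.108, 0.01 ]), array([0.385, 0.103, 0.01 ])]
g2 [array([ 0.504, -0.101,  0.01 ]), array([ 0.375, -0.103,  0.01 ])]
```

Emit:
move_arm --commands '[{"claw": 1, "travel": [0, 0, 0], "turn": 7.1}, {"claw": 1, "travel": [0, 0, 0], "turn": 7.1}, {"claw": 1, "travel": [0, 0, 0], "turn": 7.1}, {"claw": 1, "travel": [0, 0, 0], "turn": 7.1}, {"claw": 1, "travel": [0, 0, 0], "turn": 7.1}]' --squeeze 60

```text
time: 0.52
ee_pos: [0.2376, -0.496, 0.4042]
tcp_rot: [-180.0, 0.0, -10.3]
wrist_force: [-0.2, -0.5, -0.7]
opening: 0.0855
```

Emit:
move_arm --commands '[{"claw": 1, "travel": [1.8, -2.8, 1], "turn": 0}, {"claw": 1, "travel": [1.8, -2.8, 1], "turn": 0}, {"claw": 1, "travel": [1.8, -2.8, 1], "turn": 0}, {"claw": 1, "travel": [1.8, -2.8, 1], "turn": 0}, {"claw": 1, "travel": [1.8, -2.8, 1], "turn": 0}]'

```text
time: 0.93
ee_pos: [0.351, -0.3723, 0.3539]
tcp_rot: [-180.0, 0.0, -9.9]
wrist_force: [-0.1, -0.8, 0.3]
opening: 0.0853
```

Emit:
move_arm --commands '[{"claw": 1, "travel": [1.8, -2.8, 1.5], "turn": 0}, {"claw": 1, "travel": [1.8, -2.8, 1.5], "turn": 0}, {"claw": 1, "travel": [1.8, -2.8, 1.5], "turn": 0}, {"claw": 1, "travel": [1.8, -2.8, 1.5], "turn": 0}, {"claw": 1, "travel": [0, 0, 0], "turn": 0}]'

```text
time: 1.35
ee_pos: [0.4426, -0.2719, 0.2912]
tcp_rot: [-179.8, 0.2, -9.7]
wrist_force: [-0.1, 0.6, -0.2]
opening: 0.0855
```

Emit:
move_arm --commands '[{"claw": 1, "travel": [0, 0, 0], "turn": 0}, {"claw": 1, "travel": [0, 0, 0], "turn": 0}]'

```text
time: 1.52
ee_pos: [0.4405, -0.2756, 0.2947]
tcp_rot: [180.0, 0.0, -9.9]
wrist_force: [0.3, -0.5, 1.0]
opening: 0.0857
```

Run:
```python
from h import *
from workcell import viewer
P=viewer.camera_params("wrist");cv2.imwrite("pics/w1.png",viewer.camera("wrist"));print(P)
for n,z in [("c",.046)]:
    print(proj(P,[.465,-.248,.046]))
```

```text
{'camera_matrix': array([[298.72214009,   0.        , 282.31183233],
       [  0.        , 298.72214009, 212.1429581 ],
       [  0.        ,   0.        ,   1.        ]]), 'xyz': array([ 0.51148362, -0.2872897 ,  0.26353065]), 'rotation': array([-1.64762139e+01,  2.15036950e-02, -9.99114827e+01])}
[241.388038   197.03537841]
```

View pics/w1.png

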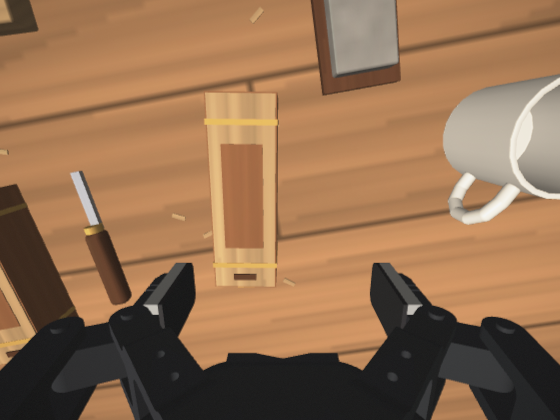

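The wrist view shows case C's lid with corners near (206,93), (277,93), (276,286) and (216,286). The fingers are behind it, with the stone and mug clear to the right.

Run:
```python
from h import *
from workcell import viewer
P=viewer.camera_params("wrist")
W=np.array([onplane(P,u,v,.046) for u,v in [(206,93),(277,93),(276,286),(216,286)]]);l=W[0]+W[1]-W[2]-W[3]
print(W.mean(0).round(4),np.linalg.norm(l)/2,np.linalg.norm(W[0]+W[3]-W[1]-W[2])/2,np.degrees(np.arctan2(l[1],l[0])))
p=W.mean(0);d=p[:2]-[.4405,-.2756];y=np.radians(-9.9)
print("tool dxy",d@[np.cos(y),np.sin(y)],d@[np.sin(y),-np.cos(y)])
```

```text
[ 0.4634 -0.2502  0.046 ] 0.14775988368724008 0.0487841235486527 -10.755768772126345
tool dxy 0.01823699646409243 -0.028978130613655242
```

Emit:
move_arm --commands '[{"claw": 1, "travel": [0.95, -1.45, 0], "turn": 0.6}, {"claw": 1, "travel": [0.95, -1.4, 1.5], "turn": 0}, {"claw": 1, "travel": [0, 0, 2.5], "turn": 0}, {"claw": 1, "travel": [0, 0, 2.5], "turn": 0}, {"claw": 1, "travel": [0, 0, 2.5], "turn": 0}]'

```text
time: 1.98
ee_pos: [0.464, -0.252, 0.2046]
tcp_rot: [180.0, -0.1, -10.6]
wrist_force: [0.2, -0.0, -0.7]
opening: 0.0853
```

Emit:
move_arm --commands '[{"claw": 1, "travel": [0, 0, 1.2], "turn": 0}, {"claw": 1, "travel": [0, 0, 0.9], "turn": 0}, {"claw": 1, "travel": [0, 0, 0], "turn": 0}]'

```text
time: 2.23
ee_pos: [0.4637, -0.2514, 0.1827]
tcp_rot: [-180.0, 0.1, -10.6]
wrist_force: [-0.1, 0.0, -0.8]
opening: 0.0854
```

Emit:
move_arm --commands '[{"claw": -1, "travel": [0, 0, 0], "turn": 0}, {"claw": -1, "travel": [0, 0, 0], "turn": 0}, {"claw": -1, "travel": [0, 0, 0], "turn": 0}, {"claw": -1, "travel": [0, 0, 0], "turn": 0}, {"claw": -1, "travel": [0, 0, 0], "turn": 0}]' --squeeze 60

```text
time: 2.65
ee_pos: [0.4648, -0.2512, 0.1854]
tcp_rot: [180.0, -0.2, -10.5]
wrist_force: [-1.4, -0.2, 6.1]
opening: 0.0494
```

Emit:
move_arm --commands '[{"claw": -1, "travel": [0, 0, 0], "turn": 0}, {"claw": -1, "travel": [0, 0, 0], "turn": 0}, {"claw": -1, "travel": [0, 0, 0], "turn": 0}, {"claw": -1, "travel": [0, 0, 0], "turn": 0}]'

```text
time: 2.98
ee_pos: [0.4648, -0.2512, 0.1854]
tcp_rot: [180.0, -0.2, -10.5]
wrist_force: [-0.6, 0.2, 6.1]
opening: 0.0494
```

Emit:
move_arm --commands '[{"claw": -1, "travel": [0, 0, -1], "turn": 0}, {"claw": -1, "travel": [0, 0, -2.5], "turn": 0}, {"claw": -1, "travel": [0, 0, -3], "turn": 0}, {"claw": -1, "travel": [0, 0, -2.5], "turn": 0}, {"claw": -1, "travel": [0, 0, -1], "turn": 0}]'

```text
time: 3.4
ee_pos: [0.4647, -0.2511, 0.2882]
tcp_rot: [179.9, -0.3, -10.5]
wrist_force: [-0.2, 0.0, -1.7]
opening: 0.0492
```

Emit:
move_arm --commands '[{"claw": -1, "travel": [0, 0, 0], "turn": 0}, {"claw": -1, "travel": [0, 0, 0], "turn": 0}, {"claw": -1, "travel": [0, 0, 0], "turn": 0}, {"claw": -1, "travel": [0, 0, 0], "turn": 0}, {"claw": -1, "travel": [0, 0, 0], "turn": 0}]'

```text
time: 3.82
ee_pos: [0.464, -0.2508, 0.2822]
tcp_rot: [-180.0, 0.1, -10.5]
wrist_force: [0.0, -0.7, -3.7]
opening: 0.0496
```

Run:
```python
from workcell import status
for i in range(3):
    o=status.get_obs();print(o["time"],o["wrist_force"],o["torque"],o["opening"])
```

```text
3.8167 [ 0.00460392 -0.65752353 -3.66347562] [ 0.01731688 -0.00504169 -0.00191907] 0.049592035117925364
3.8167 [ 0.00460392 -0.65752353 -3.66347562] [ 0.01731688 -0.00504169 -0.00191907] 0.049592035117925364
3.8167 [ 0.00460392 -0.65752353 -3.66347562] [ 0.01731688 -0.00504169 -0.00191907] 0.049592035117925364
```

Emit:
move_arm --commands '[{"claw": -1, "travel": [2.5, 0, 0], "turn": 0}, {"claw": -1, "travel": [2.5, 0, 0], "turn": 0}, {"claw": -1, "travel": [0, 0, 0], "turn": 0}, {"claw": -1, "travel": [0, 0, 0], "turn": 0}]'

```text
time: 4.15
ee_pos: [0.5141, -0.26, 0.2822]
tcp_rot: [-180.0, 0.1, -10.5]
wrist_force: [0.5, 0.6, -2.4]
opening: 0.0491
```

Run:
```python
from workcell import status
o=status.get_obs();print(o["time"],o["wrist_force"],o["torque"],o["opening"])
```

```text
4.15 [ 0.49209427  0.56077503 -2.41614653] [ 0.06560183  0.04676383 -0.05383859] 0.04911573878486034
```

Emit:
move_arm --commands '[{"claw": -1, "travel": [0, 0, 0], "turn": 0}, {"claw": -1, "travel": [0, 0, 0], "turn": 0}, {"claw": -1, "travel": [0, 0, 0], "turn": 0}, {"claw": -1, "travel": [0, 0, 0], "turn": 0}]'

```text
time: 4.48
ee_pos: [0.513, -0.26, 0.2839]
tcp_rot: [180.0, -0.0, -10.5]
wrist_force: [0.3, 0.1, -2.8]
opening: 0.0492
```

Run:
```python
from workcell import status
o=status.get_obs();print(o["time"],o["wrist_force"],o["torque"],o["opening"])
```

```text
4.4833 [ 0.30689986  0.05453692 -2.8411748 ] [0.00432999 0.01974596 0.01472798] 0.049182149186322334
```

Emit:
move_arm --commands '[{"claw": -1, "travel": [-2.5, 0, 0], "turn": 0}, {"claw": -1, "travel": [-2.5, 0, 0], "turn": 0}, {"claw": -1, "travel": [0, 0, 0], "turn": 0}, {"claw": -1, "travel": [0, 0, 0], "turn": 0}]'

```text
time: 4.82
ee_pos: [0.4633, -0.2508, 0.2842]
tcp_rot: [180.0, -0.1, -10.5]
wrist_force: [0.2, -0.8, -3.2]
opening: 0.0492
```

Run:
```python
from workcell import status
o=status.get_obs();print(o["time"],o["wrist_force"],o["torque"],o["opening"])
```

```text
4.8167 [ 0.23048349 -0.76629685 -3.1530897 ] [-0.01160187 -0.03634103  0.02061418] 0.049219526879649006
```

Emit:
move_arm --commands '[{"claw": -1, "travel": [0, 0, 0], "turn": 0}, {"claw": -1, "travel": [0, 0, 0], "turn": 0}, {"claw": -1, "travel": [0, 0, 0], "turn": 0}, {"claw": -1, "travel": [0, 0, 0], "turn": 0}]'

```text
time: 5.15
ee_pos: [0.4647, -0.251, 0.2836]
tcp_rot: [-180.0, 0.0, -10.5]
wrist_force: [-0.5, 0.4, -2.5]
opening: 0.0489
```

Run:
```python
from workcell import status
o=status.get_obs();print(o["time"],o["wrist_force"],o["torque"],o["opening"],o["ee_pos"])
```

```text
5.15 [-0.48847155  0.42909264 -2.46433306] [-0.00750688 -0.01230795  0.0183497 ] 0.048943731991017286 [ 0.4646967  -0.25097945  0.28356408]
```

```bash
cat > ft.py <<'E'
from workcell import status,viewer
import numpy as np
F=[];T=[]
for i in range(14):
    viewer.camera("wrist");o=status.get_obs();F.append(o["wrist_force"]);T.append(o["torque"])
y=np.radians(o["tcp_rot"][2]);ax=np.array([np.sin(y),-np.cos(y),0])
T=np.array(T);t=T@ax
print(o["time"],"Fz",np.mean(F,0)[2].round(2),"tool-y torque",t.round(3),"mean",t.mean().round(4),"se",(t.std()/14**.5).round(4),o["ee_pos"].round(4))
E
python3 ft.py
```

```text
5.85 Fz -2.65 tool-y torque [ 0.031 -0.032 -0.037  0.011 -0.004  0.001 -0.022  0.044 -0.014  0.024
  0.033 -0.009 -0.015 -0.017] mean -0.0005 se 0.0065 [ 0.4643 -0.2509  0.2837]
```

Emit:
move_arm --commands '[{"claw": -1, "travel": [1, 0, 0], "turn": 0}, {"claw": -1, "travel": [2, 0, 0], "turn": 0}, {"claw": -1, "travel": [3, 0, 0], "turn": 0}, {"claw": -1, "travel": [0, 0, 0], "turn": 0}]'

```text
time: 6.18
ee_pos: [0.5271, -0.2625, 0.2824]
tcp_rot: [-180.0, -0.1, -10.5]
wrist_force: [-0.7, -0.1, -3.5]
opening: 0.0494
```

```bash
python3 ft.py
```

```text
6.8833 Fz -2.52 tool-y torque [-0.057 -0.06  -0.022 -0.003 -0.012  0.039 -0.034 -0.012 -0.004  0.017
 -0.042 -0.002 -0.034  0.036] mean -0.0137 se 0.0079 [ 0.5232 -0.2619  0.2839]
```

Emit:
move_arm --commands '[{"claw": -1, "travel": [-1, 0, 0], "turn": 0}, {"claw": -1, "travel": [-2, 0, 0], "turn": 0}, {"claw": -1, "travel": [-3, 0, 0], "turn": 0}, {"claw": -1, "travel": [0, 0, 0], "turn": 0}]'

```text
time: 7.22
ee_pos: [0.4609, -0.2501, 0.2833]
tcp_rot: [-180.0, 0.2, -10.5]
wrist_force: [0.6, -0.2, -2.3]
opening: 0.0495
```

```bash
python3 ft.py
```

```text
7.9167 Fz -2.5 tool-y torque [ 0.018  0.094  0.012  0.017  0.017  0.008 -0.038 -0.033 -0.025  0.048
  0.    -0.004 -0.017  0.027] mean 0.0089 se 0.0088 [ 0.4644 -0.2509  0.2836]
```

Emit:
move_arm --commands '[{"claw": -1, "travel": [0, 0, 2.5], "turn": 0}, {"claw": -1, "travel": [0, 0, 3], "turn": 0}, {"claw": -1, "travel": [0, 0, 2.5], "turn": 0}, {"claw": -1, "travel": [0, 0, 1], "turn": 0}, {"claw": -1, "travel": [0, 0, 0.5], "turn": 0}]'

```text
time: 8.33
ee_pos: [0.4638, -0.2506, 0.187]
tcp_rot: [-180.0, 0.2, -10.5]
wrist_force: [0.4, -0.9, -2.4]
opening: 0.0491
```

Emit:
move_arm --commands '[{"claw": -1, "travel": [0, 0, 0.3], "turn": 0}, {"claw": -1, "travel": [0, 0, 0], "turn": 0}, {"claw": -1, "travel": [0, 0, 0], "turn": 0}]'

```text
time: 8.58
ee_pos: [0.4648, -0.2512, 0.1871]
tcp_rot: [180.0, -0.1, -10.5]
wrist_force: [0.1, 0.2, -2.7]
opening: 0.0489
```

Emit:
move_arm --commands '[{"claw": -1, "travel": [0, 0, 0.15], "turn": 0}, {"claw": -1, "travel": [0, 0, 0], "turn": 0}, {"claw": -1, "travel": [0, 0, 0], "turn": 0}]'

```text
time: 8.83
ee_pos: [0.4648, -0.2512, 0.1854]
tcp_rot: [180.0, -0.1, -10.5]
wrist_force: [0.4, -1.0, 2.6]
opening: 0.049
```

Emit:
move_arm --commands '[{"claw": 1, "travel": [0, 0, 0], "turn": 0}, {"claw": 1, "travel": [0, 0, 0], "turn": 0}, {"claw": 1, "travel": [0, 0, 0], "turn": 0}, {"claw": 1, "travel": [0, 0, 0], "turn": 0}, {"claw": 1, "travel": [0, 0, 0], "turn": 0}]'

```text
time: 9.25
ee_pos: [0.4643, -0.2509, 0.1841]
tcp_rot: [-180.0, 0.0, -10.5]
wrist_force: [-0.4, -0.6, 0.5]
opening: 0.0855
```

Emit:
move_arm --commands '[{"claw": 1, "travel": [0, 0, -2], "turn": 0}, {"claw": 1, "travel": [0, 0, -3], "turn": 0}, {"claw": 1, "travel": [0, 0, -3], "turn": 0}, {"claw": 1, "travel": [0, 0, -3], "turn": 0}, {"claw": 1, "travel": [0, 0, 0], "turn": 0}]'

```text
time: 9.67
ee_pos: [0.4651, -0.2514, 0.3004]
tcp_rot: [179.9, -0.4, -10.5]
wrist_force: [1.2, 0.4, 0.1]
opening: 0.0857
```

Emit:
move_arm --commands '[{"claw": 1, "travel": [0, 0, 0], "turn": -6.2}, {"claw": 1, "travel": [0, 0, 0], "turn": -6.2}, {"claw": 1, "travel": [-0.45, -3.3, 0], "turn": 0}, {"claw": 1, "travel": [-0.45, -3.3, 0], "turn": 0}, {"claw": 1, "travel": [-0.45, -3.3, 0], "turn": 0}]'

```text
time: 10.08
ee_pos: [0.4471, -0.1517, 0.2937]
tcp_rot: [-180.0, 0.0, 1.8]
wrist_force: [0.7, 0.4, 0.0]
opening: 0.0858
```

Emit:
move_arm --commands '[{"claw": 1, "travel": [-0.45, -3.3, 0], "turn": 0}, {"claw": 1, "travel": [-0.45, -3.3, 0], "turn": 0}, {"claw": 1, "travel": [-0.45, -3.3, 0], "turn": 0}, {"claw": 1, "travel": [-2.5, -3.3, 0], "turn": 0}, {"claw": 1, "travel": [0, 0, 0], "turn": 0}]'

```text
time: 10.5
ee_pos: [0.4019, -0.0183, 0.2941]
tcp_rot: [-179.9, 0.1, 2.1]
wrist_force: [0.4, -1.7, 0.6]
opening: 0.0857
```

Emit:
move_arm --commands '[{"claw": 1, "travel": [0, 0, 0], "turn": 0}, {"claw": 1, "travel": [0, 0, 0], "turn": 0}]'

```text
time: 10.67
ee_pos: [0.4048, -0.0218, 0.2943]
tcp_rot: [180.0, -0.1, 1.9]
wrist_force: [0.1, 0.0, 0.6]
opening: 0.0857
```

Run:
```python
from workcell import viewer,status
import cv2
cv2.imwrite("pics/w2.png",viewer.camera("wrist"));cv2.imwrite("pics/top2.png",viewer.camera("top")[100:300,100:500])
print(status.get_obs()["ee_pos"])
```

```text
[ 0.405122   -0.02245052  0.29414605]
```

View pics/w2.png

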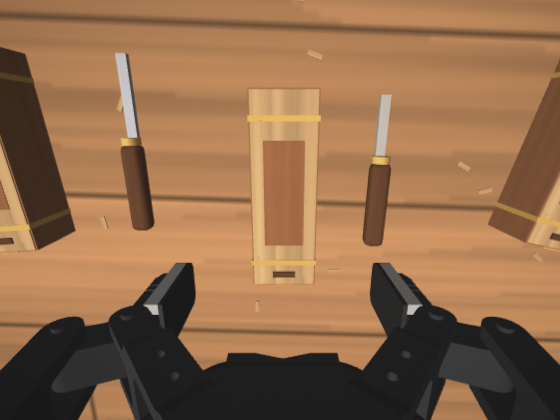

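View pics/top2.png

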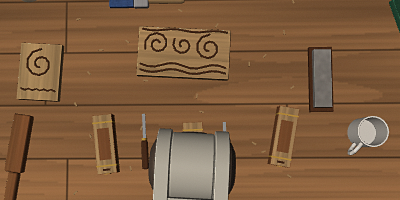

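The wrist view shows B's lid with corners (249,88), (320,88), (314,285) and (254,285). The top view shows C back at its original spot, with its lid centred near full-image pixel (383,236).

Run:
```python
from h import *
from workcell import viewer,status
P=viewer.camera_params("wrist");o=status.get_obs()
W=np.array([onplane(P,u,v,.046) for u,v in [(249,88),(320,88),(314,285),(254,285)]]);l=W[0]+W[1]-W[2]-W[3]
print(W.mean(0).round(4),np.linalg.norm(l)/2,np.linalg.norm(W[0]+W[3]-W[1]-W[2])/2,np.degrees(np.arctan2(l[1],l[0])))
p=W.mean(0);d=p[:2]-o["ee_pos"][:2];y=np.radians(o["tcp_rot"][2])
print("tool dxy",d@[np.cos(y),np.sin(y)],d@[np.sin(y),-np.cos(y)])
```

```text
[ 0.4259 -0.0225  0.046 ] 0.1493517876612699 0.04844597253613934 1.753181067362013
tool dxy 0.02073018685852119 0.0006895073210921702
```

Emit:
move_arm --commands '[{"claw": 1, "travel": [2.1, 0.1, 1.3], "turn": 0}, {"claw": 1, "travel": [0, 0, 2.5], "turn": 0}, {"claw": 1, "travel": [0, 0, 2.5], "turn": 0}, {"claw": 1, "travel": [0, 0, 2.5], "turn": 0}, {"claw": 1, "travel": [0, 0, 1.2], "turn": 0}]'

```text
time: 11.18
ee_pos: [0.4252, -0.023, 0.191]
tcp_rot: [-180.0, 0.2, 1.8]
wrist_force: [-1.3, 0.4, -0.1]
opening: 0.0854
```

Emit:
move_arm --commands '[{"claw": 1, "travel": [0, 0, 0.8], "turn": 0}, {"claw": 1, "travel": [0, 0, 0], "turn": 0}, {"claw": 1, "travel": [0, 0, 0], "turn": 0}]'

```text
time: 11.43
ee_pos: [0.4261, -0.0224, 0.1869]
tcp_rot: [180.0, -0.0, 1.9]
wrist_force: [0.9, 0.3, -0.1]
opening: 0.0854
```

Emit:
move_arm --commands '[{"claw": -1, "travel": [0, 0, 0], "turn": 0}, {"claw": -1, "travel": [0, 0, 0], "turn": 0}, {"claw": -1, "travel": [0, 0, 0], "turn": 0}, {"claw": -1, "travel": [0, 0, 0], "turn": 0}, {"claw": -1, "travel": [0, 0, 0], "turn": 0}]' --squeeze 60

```text
time: 11.85
ee_pos: [0.4261, -0.022, 0.1874]
tcp_rot: [180.0, -0.1, 1.9]
wrist_force: [-0.5, -0.4, 5.4]
opening: 0.0489
```

Emit:
move_arm --commands '[{"claw": -1, "travel": [0, 0, -1], "turn": 0}, {"claw": -1, "travel": [0, 0, -2.5], "turn": 0}, {"claw": -1, "travel": [0, 0, -3], "turn": 0}, {"claw": -1, "travel": [0, 0, -2.5], "turn": 0}, {"claw": -1, "travel": [0, 0, -1], "turn": 0}]'

```text
time: 12.27
ee_pos: [0.4261, -0.0221, 0.29]
tcp_rot: [180.0, -0.2, 1.9]
wrist_force: [1.5, -0.2, -3.6]
opening: 0.0489
```

```bash
python3 ft.py
```

```text
12.9667 Fz -3.96 tool-y torque [ 0.118  0.021  0.035  0.006  0.064  0.122 -0.011  0.08   0.039  0.059
 -0.021  0.028  0.054 -0.01 ] mean 0.0418 se 0.0115 [ 0.4257 -0.0221  0.286 ]
```

B weighs about 400 g, which is more than any empty case could. I'll shake it to confirm, since the shake is required anyway.

Emit:
move_arm --commands '[{"claw": -1, "travel": [1, 0, 0], "turn": 0}, {"claw": -1, "travel": [2, 0, 0], "turn": 0}, {"claw": -1, "travel": [3, 0, 0], "turn": 0}, {"claw": -1, "travel": [0, 0, 0], "turn": 0}]' --squeeze 80

```text
time: 13.3
ee_pos: [0.4895, -0.02, 0.2852]
tcp_rot: [-180.0, -0.1, 1.9]
wrist_force: [-1.0, 0.1, -3.9]
opening: 0.0488
```

```bash
python3 ft.py
```

```text
14.0 Fz -3.93 tool-y torque [-0.065 -0.143 -0.03   0.033  0.023  0.039 -0.045  0.049 -0.029  0.036
 -0.007 -0.019  0.016 -0.077] mean -0.0156 se 0.014 [ 0.4855 -0.0201  0.2863]
```

Emit:
move_arm --commands '[{"claw": -1, "travel": [-1, 0, 0], "turn": 0}, {"claw": -1, "travel": [-2, 0, 0], "turn": 0}, {"claw": -1, "travel": [-3, 0, 0], "turn": 0}, {"claw": -1, "travel": [0, 0, 0], "turn": 0}]'

```text
time: 14.33
ee_pos: [0.4218, -0.0221, 0.286]
tcp_rot: [-180.0, 0.2, 1.9]
wrist_force: [1.9, -0.4, -2.8]
opening: 0.0487
```

```bash
python3 ft.py
```

```text
15.0333 Fz -3.76 tool-y torque [-0.042  0.001 -0.014 -0.024 -0.088 -0.043 -0.006 -0.017 -0.101 -0.065
 -0.102 -0.099  0.004 -0.082] mean -0.0484 se 0.0104 [ 0.4258 -0.0221  0.2861]
```

B rattles: the torque swung from +0.04 to −0.05 N m, and it weighs about 390 g. I'll move it over the block.

Emit:
move_arm --commands '[{"claw": -1, "travel": [0.5, 0, -0.6], "turn": 0}, {"claw": -1, "travel": [1, 0, -1], "turn": 0}, {"claw": -1, "travel": [1.5, -0.1, -1], "turn": 0}, {"claw": -1, "travel": [2, -0.1, 0], "turn": 0}, {"claw": -1, "travel": [2, -0.1, 0], "turn": 0}]'

```text
time: 15.45
ee_pos: [0.4968, -0.0167, 0.3135]
tcp_rot: [180.0, -0.1, 1.9]
wrist_force: [-0.1, -0.3, -4.1]
opening: 0.049
```

Emit:
move_arm --commands '[{"claw": -1, "travel": [2, -0.2, 0], "turn": 0}, {"claw": -1, "travel": [2, -0.2, 0], "turn": 0}, {"claw": -1, "travel": [2, -0.2, 0], "turn": 0}, {"claw": -1, "travel": [2, -0.2, 0], "turn": 0}, {"claw": -1, "travel": [2, -0.2, 0], "turn": 0}]'

```text
time: 15.87
ee_pos: [0.5966, -0.0033, 0.3123]
tcp_rot: [-180.0, -0.0, 1.9]
wrist_force: [0.2, -0.1, -2.8]
opening: 0.0491
```

Emit:
move_arm --commands '[{"claw": -1, "travel": [2, -0.2, 0], "turn": 0}, {"claw": -1, "travel": [2, -0.1, 0], "turn": 0}, {"claw": -1, "travel": [2, -0.1, 0], "turn": 0}, {"claw": -1, "travel": [1.5, 0, 0], "turn": 0}, {"claw": -1, "travel": [0.8, 0, 0], "turn": 0}]'

```text
time: 16.28
ee_pos: [0.6799, 0.0035, 0.3115]
tcp_rot: [-180.0, 0.0, 1.9]
wrist_force: [1.0, -0.0, -3.2]
opening: 0.0485
```

Emit:
move_arm --commands '[{"claw": -1, "travel": [0.5, 0, 0], "turn": 0}, {"claw": -1, "travel": [0, 0, 0], "turn": 0}, {"claw": -1, "travel": [0, 0, 0], "turn": 0}, {"claw": -1, "travel": [0, 0, 0], "turn": 0}, {"claw": -1, "travel": [0, 0, 0], "turn": 0}]'

```text
time: 16.7
ee_pos: [0.6826, 0.0034, 0.3125]
tcp_rot: [180.0, -0.0, 1.9]
wrist_force: [-0.4, -0.1, -3.2]
opening: 0.0487
```

Run:
```python
from workcell import viewer,status
import cv2
cv2.imwrite("pics/s3.png",viewer.camera("scene"));cv2.imwrite("pics/top3.png",viewer.camera("top"));cv2.imwrite("pics/w3.png",viewer.camera("wrist"))
o=status.get_obs();print(o["ee_pos"],o["tcp_rot"],o["wrist_force"],o["opening"])
```

```text
[0.68267153 0.00342278 0.31255877] [ 1.79997713e+02 -2.10397513e-02  1.89793314e+00] [ 0.71163647 -0.63165369 -3.24511896] 0.04888769305839719
```

View pics/s3.png

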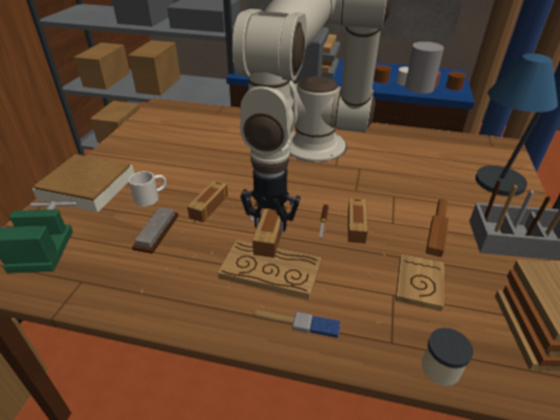

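View pics/top3.png

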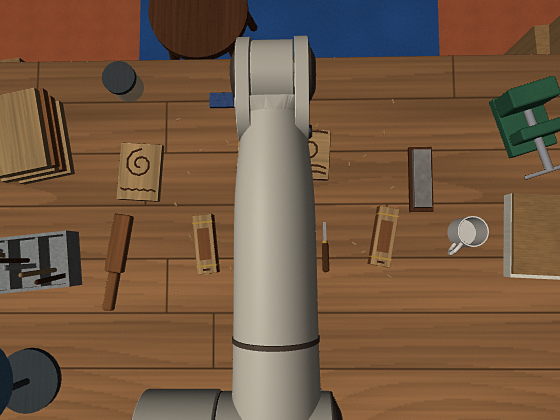

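View pics/w3.png

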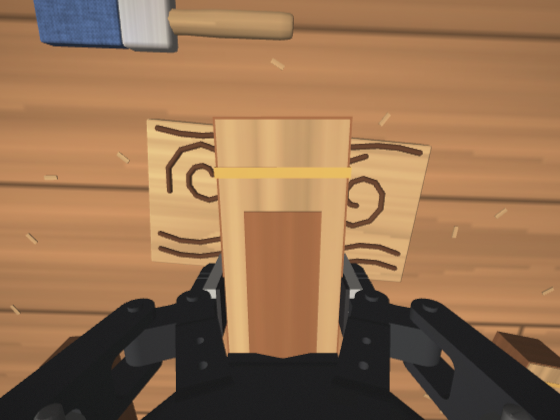

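The scene view shows the case held over the block at about (268,235), and the top view shows A and C in their original places. The wrist view shows the lid's front edge at row 117, columns 215–351. I'll compare that with where a level case would appear, and check C's distance from its start.

Run:
```python
from h import *
from workcell import viewer,status
P=viewer.camera_params("wrist");o=status.get_obs();e=o["ee_pos"];y=np.radians(o["tcp_rot"][2])
x=np.array([np.cos(y),np.sin(y),0]);n=np.array([-np.sin(y),np.cos(y),0])
for p in (-8,0,8):
    a=np.radians(p);c=np.array([e[0],e[1],e[2]-.1874+.023]);xx=x*np.cos(a)-np.array([0,0,np.sin(a)]);zz=x*np.sin(a)+np.array([0,0,np.cos(a)])
    print("pitch",p,[proj(P,c+.075*xx+s*.025*n+.023*zz).round(1) for s in(1,-1)])
print("block corners ->",[onplane(P,u,v,.025).round(3) for u,v in [(148,120),(430,147),(401,281),(151,261)]])
T=viewer.camera_params("top");i0=cv2.imread("pics/top0.png");i3=cv2.imread("pics/top3.png")
for nme,(x0,y0,x1,y1) in dict(a=(186,205,226,285),c=(362,195,405,275)).items():
    r=[]
    for im in(i0,i3):
        m=cv2.inRange(cv2.cvtColor(im,cv2.COLOR_BGR2HSV),(16,60,100),(30,255,255));s=np.zeros_like(m);s[y0:y1,x0:x1]=m[y0:y1,x0:x1]
        s=cv2.morphologyEx(s,cv2.MORPH_OPEN,np.ones((2,2)));k=max(cv2.findContours(s,0,1)[0],key=cv2.contourArea);r.append(onplane(T,*cv2.minAreaRect(k)[0],.046))
    print(nme,"moved",(r[1]-r[0]).round(4))
```

```text
pitch -8 [array([207. , 127.4]), array([362. , 127.3])]
pitch 0 [array([213.2, 115.5]), array([355.4, 115.4])]
pitch 8 [array([219. , 109.5]), array([349.4, 109.4])]
block corners -> [array([0.754, 0.117, 0.025]), array([ 0.74 , -0.118,  0.025]), array([ 0.614, -0.112,  0.025]), array([0.627, 0.126, 0.025])]
a moved [-0.    -0.001  0.   ]
c moved [-0.0022 -0.0024  0.    ]
```

Run:
```python
from workcell import bot,status
o=status.get_obs();print(o["time"],abs(o["qd"]).max(),o["ee_pos"]);print(bot.job_done())
```

```text
16.85 0.18252185348724806 [0.68267153 0.00342278 0.31255877]
the job is handed in; nothing more can be done
None
```

The middle case (B) is the one that rattles. I handed the job in at 16.9 s with it held level, about 100 mm above the middle of the big block. No verdict is reported at hand-in.

- **Case C (right):** I lifted and shook it. It weighed about 260 g and its balance did not shift, so it is silent. I put it back, and the last top view shows it about 3 mm from where it stood.
- **Case B (middle):** It weighed about 390–400 g, more than an empty case can. Shaking moved its balance from +0.04 to −0.05 N m. That is about half the swing expected if the ball ran from end to end. The first of the two shakes gave no clear reading (−0.016 ± 0.014 N m), but the weight and the overall shift agree.
- **Case A (left):** I never lifted it, as B had already been found.
- **Final checks:** The gripper is within about 2 mm of the block's centre, which the wrist and top cameras both put at about (0.684, 0.003). The case's underside is about 100 mm above the block top, and the wrist view shows it tilted by no more than a couple of degrees.
- **Other things on the bench:** The last pictures show nothing else disturbed, by eye only. The arm hid gouge_1 in the last top view, so I could not check it there, but nothing I did went near it.

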